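Hang a sample slate at the gauge mark and hold the feeler lever at the third click

TASK

Take the slate that has the steel hook out of the rack, hook it over the gauge's rail well into its left half (seen from the robot), slide it along the rail to the pointer, and let go of it so that it hangs there on its own. Then take the black handle of the spring-loaded ratchet lever and work it away from its stop by exactly three clicks, never as far as the fourth, and finish still holding the lever there: it springs back if you let go. Leave the other things on the bench alone.

Things in the scene. Friction and masses are not known exactly. Their poses are not given: they have to be found in the camera images.
- hanger: Slate 10 (x) x 100 (y) x 110 (z) mm with a steel hook and a grip tab on top, 0.3 to 0.6 kg in all; origin: centre of the slate's underside, z up. Starts upright in one of the rack's two slots, its x axis along the rack's. Hung properly, its x axis lies along the gauge's (hook's mouth away from the robot), its origin 160 mm below the rail's top.
- hook (a point): Middle of the hook's inner top, 160 mm above the hanger's origin. In the hanger's frame: strap 24 mm wide (y), 4 thick, up the -x side (x -16 to -12, z 110 to 164), over the top, down to a lip on the +x side (x 12 to 16, z 148 to 160). Room inside x -12 to 12; the side mouth on +x is open from z 114 (strap's foot) to z 148 (lip): 34 mm for the 12 mm rail.
- tab (a point): Middle of the hanger's grip tab, 190 mm above the hanger's origin: upright steel plate 10 (x) x 30 (y) mm, z 164 to 210 in the hanger's frame, over the hook. Grip it from above across its 10 mm.
- plain_slate: Plain slate without a hook, 10 x 100 x 80 mm, standing in the rack's other slot. Leave it there.
- rack: Fixed green rack 200 (x) x 130 (y) mm with two wooden slots along its y axis, at x = -50 and +50 mm; slot floor at z 15, slot walls up to z 60 mm, slots about 13 mm wide. Origin at the centre of its underside.
- gauge: Fixed green base plate, 12 mm thick, with two posts (y = -170 and +170 mm, tops at z 215) that carry a round steel rail, 12 mm thick, along the gauge's y axis: rail axis at x 0, z 209, its top at z 215. Origin on the bench under the middle of the rail; +x away from the robot, +y to the robot's left.
- rail_mid (a point): Middle of the rail's length, on its top, 215 mm above the bench.
- mark (a point): The mark: point on the rail's top (z 215 mm) that a fixed steel pointer behind it points at, on the right half (gauge y -80 to -30 mm); axes as the gauge's. The hook's middle goes here. Pointer and its green block stand 38 mm and more behind the rail, up to z 210. A feeler pin below, driven by the lever, starts 20 mm behind the hung slate and stops 2 mm short of it at the third click.
- pivot (a point): Point on the vertical axis of the ratchet lever, 130 mm above the bench, over the round green head right of the rail.
- handle: Upright black round handle of the lever, 18 mm in diameter, 55 mm tall; origin at the centre of its underside (88 mm above the bench), 100 mm from the lever's vertical axis. It spins freely on its own stem. Wheel and arm lie below 90 mm: grip or push it from above.
- lever (a joint): Lever angle, rad: 0 resting at its stop, growing anticlockwise seen from above (handle, on the robot's side, goes right, -y), 1.1 at most. A pawl drops between pins every 0.2 rad (20 mm at the handle): clicks at 0.2, 0.4, 0.6, 0.8. Return spring: 6 N at the handle at 0, 10 N at 0.6; over each pin resistance rises some 3 N, then eases to a low, then jumps up as the pawl drops: the click.
- hammer: Slater's hammer lying on the bench (bystander).
- offcuts: Stack of slates lying left of the gauge's far end (bystander).
- nail_cup: Steel cup behind the ratchet head, 90 mm tall (bystander).
Mind the look-alikes: they are no part of the job. What is shaped like the hanger but turquoise is not meant.

How it is judged:
On the way, in this order (a step that is already met when the one before it is completed fails the run):
1. the hanger is hooked on the left half of the rail (z of hanger in the frame of gauge between 0.047 and 0.063 m and x of hanger in the frame of gauge between -0.02 and 0.02 m and angle between hanger's own z axis and vertical below 0.15 rad and contact force between hanger and gauge above 0.5 N and y of hanger in the frame of gauge above 0.02 m), for 0.1 s.
2. it slides along the rail, carried by it, between the left half and the pointer (z of hanger in the frame of gauge between 0.047 and 0.063 m and x of hanger in the frame of gauge between -0.02 and 0.02 m and angle between hanger's own z axis and vertical below 0.15 rad and contact force between hanger and gauge above 0.5 N and y of hanger in the frame of mark between 0.012 and 0.045 m).
3. it hangs on the rail at the pointer, let go (z of hanger in the frame of gauge between 0.047 and 0.063 m and x of hanger in the frame of gauge between -0.02 and 0.02 m and angle between hanger's own z axis and vertical below 0.15 rad and contact force between hanger and gauge above 0.5 N and y of hanger in the frame of mark between -0.008 and 0.008 m and contact force between the arm and hanger below 0.05 N), for 0.2 s.
4. the lever is held at the third click (all of step 3 and value of joint lever between 0.52 and 0.68 rad and contact force between the fingers and handle above 1.5 N), for 0.5 s.
At the end, for the whole second after the job is handed in: The hanger hangs still on the rail, untouched by the robot, the middle of its hook within 8 mm of the mark; the lever stands within 0.08 rad of the third click (0.6 rad), at rest, with the fingers bearing on its handle with at least 1.5 N (all of step 4 and linear speed of hanger below 0.03 m/s and velocity of joint lever between -0.1 and 0.1 rad/s); the arm keeps its last pose, push and grip.
It fails at once if the lever goes on as far as the fourth click (value of joint lever above 0.77 rad).
It fails at once if the plain slate, hammer, slate stack or cup is moved by more than 30 mm (distance of any of plain_slate, hammer, offcuts, nail_cup from where it was at the start of the episode above 0.03 m).
It also fails if it takes over 72 s, if anything falls off the work surface, if the arm or the gripper's body presses on something with over 40 N, if the wrist force passes 120 N, or if a joint passes its speed limit or range.

ROBOT

A 6-joint arm with a two-finger parallel gripper is mounted at the origin on the work surface. World frame = base frame: x ahead of the robot, y to its left, z up, the work surface at z = 0. Lengths are in m, angles in rad, forces in N, time in s.
With the tool pointing down it reaches from about 0.425 to 1.125 m from the base axis. Payload 14.9 kg.
Tool frame: the origin (TCP) lies midway between the tips of the shut fingers; the grasp point (between the pads) lies 19 mm behind it; z points along the fingers, y is the line along which they close (so a half turn about z gives the same grasp; the last joint's range is limited). The gripper opens to 91 mm and grips with 3 to 60 N. Pads are 32 mm wide; open, the fingers measure 118 mm over their backs; the gripper's body (76 mm by 178 mm) begins 60 mm behind the grasp point.
Start: joints at [-1.166, 0.379, 1.734, -0, 1.028, -0.033], TCP at [0.297, -0.634, 0.177] pointing down, gripper open.
Joint ranges: [-2.77, 2.77], [-0.74, 2.19], [0, 2.66], [-1.06, 4.2], [0.31, 2.87], [-3.08, 3.08]. Speed limits (rad/s): [1.89, 1.89, 2.39, 3.14, 3.14, 3.14].

INTERFACE

Orientations are given as [roll, pitch, yaw] about the fixed x, y, z axes, in that order (R = Rz(yaw) Ry(pitch) Rx(roll)).
In Python, from plant import * gives the robot as it stands. The module is installed in compiled form; this text tells all that it offers.
- The arm moves only by the shell command python3 -m handwheel 'ROWS' [FORCE]. ROWS is text: rows parted by semicolons, each of 7 numbers parted by spaces: the shift along the tool's x, y, z in units of 30 mm (1.0 is 30 mm), then the turn, a rotation vector about the tool's x, y, z in units of 6 degrees (1.0 is 6 degrees), then the opening, from 0 (shut) to 1 (fully open). In form: tx ty tz rx ry rz grip; .... A call has 1 to 5 rows; each row shifts and turns the commanded pose from where the row before left it, along the tool's axes as they then stand; what a row does not reach is not made up. A row lasts 1/12 s, in which the tool goes at most 41.7 mm and 7.16 degrees, less where a joint would pass 70% of its speed; a pose out of reach is approached as far as the arm can. A call is refused whole if a number of a shift passes 1 or a number of a turn 1, either way. A call with a gripper value outside its range is refused whole. The fingers move at their own pace and stop on an object; FORCE is the grip in N (left out, the last holds). Time passes only in rows, so rows that do not move let the fingers close. It gives the time, the measured TCP pose, the force, the opening and the grip force at its end, in the units of the state.
- observe(): the state, without advancing time (a new reading comes with each control period).
- grab_frame(name): name is "scene" or "top"; returns a dict with "frame" (420x560x3 uint8, blue, green, red), "fovy" (degrees; the focal length in pixels is half the picture's height over the tangent of half this angle, whatever the lens; pixels are square), "cx", "cy" (the principal point, pixels), "R" (3x3) and "t" (3): a world point X has camera coordinates R X + t. Camera axes: x right, y down, z forward; pixel columns grow to the right and rows downward; lengths in m; the calibration is good to about 2 mm. A picture is of the moment at which its call begins. There is no depth.
- close_job(): hands the job in; it is judged then, once.
The state is a dict: "t": time; "qpos": joint angles; "joint_velocities": joint speeds; "tau": joint torques, N m; "tool_pos": TCP position; "tcp_rot": TCP orientation; "ft_force": force on the tool from outside, world axes, zero at the start; "ft_torque": the same for the moment, N m; "width": opening from 0.0 (shut) to 1.0 (fully open); "grip_force": force on a finger pad.
Only numpy, scipy, OpenCV 4.12 (cv2) and the standard library are available. Lean on these libraries where they do the work, as an engineer would, in place of code of your own. Each camera call takes 0.05 s, during which the arm holds its last target. There are 200 camera calls.

## Working session

There is one attempt and no reset: what is moved stays moved. The work goes in short steps, Python scripts to look and compute and a shell command to move; the robot and the scene stay as the last step left them, time stands still between calls to the robot, and variables do not carry over. Pictures are saved under pics/ and viewed, at most 13 in all, crops included, and the job is handed in when it is done.

```bash
mkdir -p pics; python3 - <<'E'
from plant import *
import cv2,pickle
for n in("scene","top"):
    f=grab_frame(n); pickle.dump(f,open(n+".pkl","wb")); cv2.imwrite(f"pics/{n}0.png",f["frame"])
    print(n,f["fovy"],f["cx"],f["cy"],f["R"],f["t"])
print(observe())
E
```

```text
scene 55.28712890723718 269.4500251377065 209.3288995077125 [[ 0.28527123  0.95843917  0.00383151]
 [ 0.65453912 -0.19189462 -0.73126944]
 [-0.70014203  0.21111801 -0.68207794]] [-0.25725825 -0.18564103  1.60000603]
top 43.86384928644838 280.0324314431966 207.30298880592926 [[-0.02869352 -0.99948105 -0.01463931]
 [-0.99282406  0.03019718 -0.11570874]
 [ 0.11609076  0.01121416 -0.9931753 ]] [0.12180967 0.51043639 1.86646043]
{'t': 0.1, 'qpos': array([-1.16630697e+00,  3.79370945e-01,  1.73470924e+00, -7.34182599e-06,
        1.02844712e+00, -3.33132520e-02]), 'joint_velocities': array([-0.00114146, -0.00126976, -0.00034647, -0.00108131,  0.00070465,
       -0.00142669]), 'tau': array([ 1.35529153e-03, -7.65032530e+01, -4.35294592e+01,  6.52102078e-02,
        3.98364617e-02,  1.20128036e-06]), 'tool_pos': array([ 0.2966042 , -0.63364653,  0.17664999]), 'tcp_rot': array([-3.14065831e+00, -2.48491722e-05,  4.37806385e-01]), 'ft_force': array([-0.29626312,  1.00675076, -0.16012684]), 'ft_torque': array([ 0.00899463, -0.0281798 , -0.02219346]), 'grip_force': 0.0, 'width': 1.0017261744260657}
```

View pics/scene0.png

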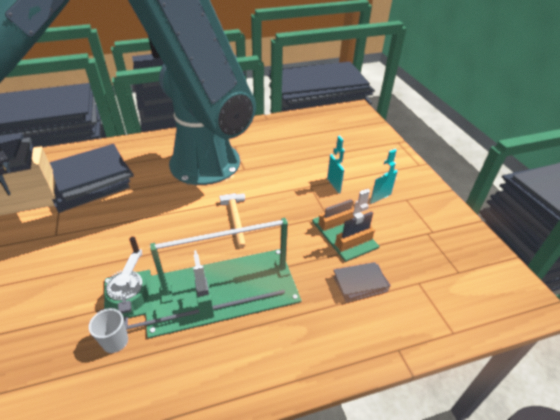

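View pics/top0.png

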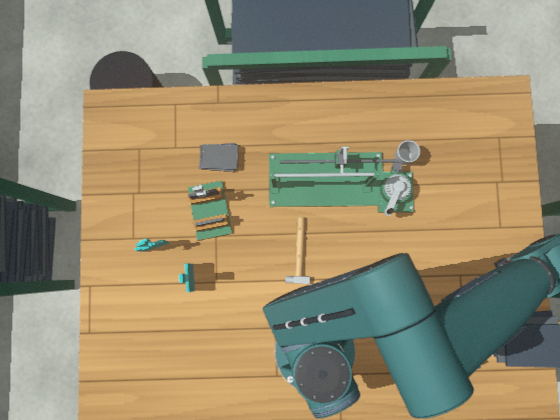

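```bash
python3 - <<'E'
import cv2,pickle,numpy as np
s=pickle.load(open("scene.pkl","rb"))["frame"];t=pickle.load(open("top.pkl","rb"))["frame"]
a=cv2.resize(s[170:270,300:400],(400,400),interpolation=cv2.INTER_CUBIC)
b=cv2.resize(t[170:250,170:250],(400,400),interpolation=cv2.INTER_CUBIC)
cv2.imwrite("pics/c1.png",np.hstack([a,b]))
a=cv2.resize(s[210:335,90:310],(528,300),interpolation=cv2.INTER_CUBIC)
b=cv2.resize(t[135:225,260:425],(550,300),interpolation=cv2.INTER_CUBIC)
c=np.zeros((600,550,3),np.uint8);c[:300,:528]=a;c[300:]=b
cv2.imwrite("pics/c2.png",c)
E
```

```text
(no output)
```

View pics/c1.png

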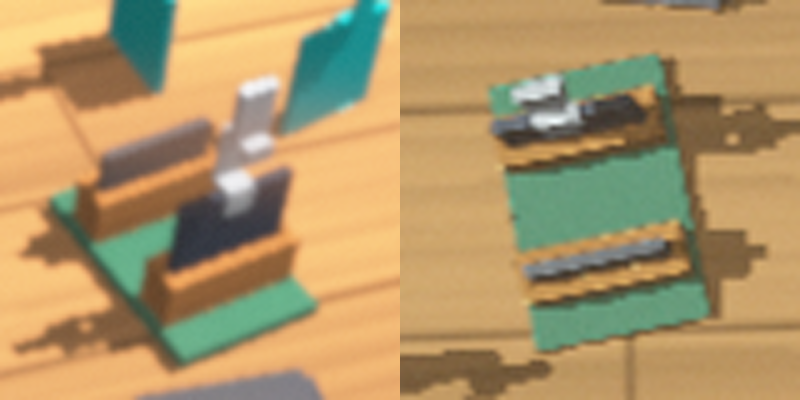

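View pics/c2.png

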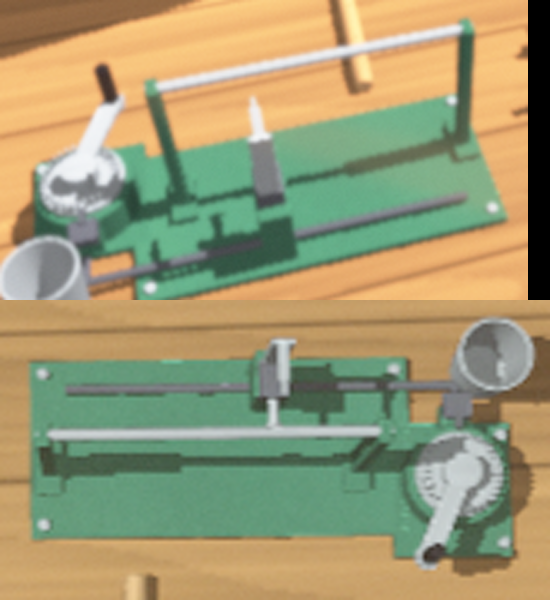

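```bash
cat > h.py <<'E'
import cv2,pickle,numpy as np
from scipy.optimize import least_squares
V={n:pickle.load(open(n+".pkl","rb")) for n in("scene","top")}
def fo(n): return 210/np.tan(np.radians(V[n]["fovy"]/2))
def cam(n): v=V[n]; return -v["R"].T@v["t"]
def ray(n,u,v):
    c=V[n]; d=c["R"].T@np.array([(u-c["cx"])/fo(n),(v-c["cy"])/fo(n),1]); return cam(n),d/np.linalg.norm(d)
def onz(n,u,v,z): o,d=ray(n,u,v); return o+d*(z-o[2])/d[2]
def proj(n,X): c=V[n]; p=c["R"]@np.asarray(X)+c["t"]; return np.array([fo(n)*p[0]/p[2]+c["cx"],fo(n)*p[1]/p[2]+c["cy"]])
def tri(s,t):
    A=[];b=[]
    for n,(u,v) in(("scene",s),("top",t)):
        o,d=ray(n,u,v);P=np.eye(3)-np.outer(d,d);A.append(P);b.append(P@o)
    A=np.vstack(A);b=np.hstack(b);x=np.linalg.lstsq(A,b,rcond=None)[0];return x,np.linalg.norm(A@x-b)
E
python3 - <<'E'
from h import *
np.set_printoptions(precision=4,suppress=True)
print("cams",cam("scene"),cam("top"))
t=V["top"]["frame"];hsv=cv2.cvtColor(t,cv2.COLOR_BGR2HSV)
# rail in top
P=[]
for u in list(range(282,336,4))+list(range(350,370,4)):
    col=t[168:183,u].astype(float).min(axis=1);w=np.clip(col-120,0,None);P.append((u,168+(w*np.arange(15)).sum()/w.sum()))
P=np.array(P);k=np.polyfit(P[:,0],P[:,1],1);print("top rail",k,np.abs(np.polyval(k,P[:,0])-P[:,1]).max())
for u in(277,325,372):print(onz("top",u,np.polyval(k,u),.212))
s=V["scene"]["frame"];Q=[]
for u in range(166,278,6):
    v0=int(246.7+(u-156.7)*(-23.4/125));col=s[v0-7:v0+8,u].astype(float).min(axis=1);w=np.clip(col-130,0,None);Q.append((u,v0-7+(w*np.arange(15)).sum()/w.sum()))
Q=np.array(Q);k2=np.polyfit(Q[:,0],Q[:,1],1);print("scene rail",k2,np.abs(np.polyval(k2,Q[:,0])-Q[:,1]).max())
for u in(160,220,280):print(onz("scene",u,np.polyval(k2,u),.212))
print("pointer tip",tri((195.4,251.7),(342,174)))
print("tip scene rows"); print(s[246:262,190:202].min(axis=2)); print("top");print(t[160:180,336:350].min(axis=2))
g=cv2.inRange(cv2.cvtColor(t,cv2.COLOR_BGR2HSV),(60,70,40),(90,255,200))
for nm,(a,b,c,d) in {"gauge":(145,225,262,418),"rack":(175,245,180,245)}.items():
    m=np.zeros_like(g);m[a:b,c:d]=g[a:b,c:d];m=cv2.morphologyEx(m,cv2.MORPH_CLOSE,np.ones((15,15)))
    cs=max(cv2.findContours(m,0,2)[0],key=cv2.contourArea);r=cv2.minAreaRect(cs);bx=cv2.boxPoints(r);print(nm,r);print(np.array([onz("top",*q,.012 if nm=="gauge" else .008) for q in bx]))
print("handle",tri((133.3,238.3),(389,210.9)))
print("scene handle");print(s[232:256,128:142].max(axis=2));print("top");print(t[200:216,380:398].max(axis=2))
E
```

```text
cams [ 1.3151 -0.1268  0.9566] [0.2936 0.0854 1.9146]
top rail [ -0.0133 178.6969] 0.17115765036970743
[0.6005 0.1116 0.212 ]
[ 0.5977 -0.0472  0.212 ]
[ 0.5949 -0.2022  0.212 ]
scene rail [ -0.1952 276.1577] 0.7665455766059779
[ 0.5986 -0.1941  0.212 ]
[ 0.6011 -0.0433  0.212 ]
[0.6038 0.1169 0.212 ]
pointer tip (array([ 0.605 , -0.1104,  0.1666]), np.float64(0.002935138604342009))
tip scene rows
[[103 105 107 109 110 113 113 113 119 117 116 117]
 [110 113 113 115 115 117 117 117 117 117 118 118]
 [115 116 117 116 120 123 120 119 117 116 116 117]
 [115 117 119 122 132 140 131 119 115 116 114 115]
 [118 117 118 131 159 176 152 124 114 113 112 113]
 [116 115 120 140 183 206 177 133 116 113 111 113]
 [113 113 117 139 187 218 193 146 117 111 114 114]
 [111 113 114 136 186 220 207 167 131 117 115 116]
 [114 115 122 150 199 227 225 201 157 128 120 119]
 [120 119 129 166 218 236 237 225 183 138 122 123]
 [122 122 131 169 218 236 239 231 198 149 128 125]
 [121 125 131 158 206 233 239 234 207 157 131 128]
 [125 124 129 155 198 231 239 235 217 167 133 126]
 [127 128 132 151 194 228 238 238 22
[... 3740 characters left out ...]
209 201 178 154 152 126]
 [150 154 153 152 155 155 164 193 207 203 198 197 201 188 162 154 137 103]
 [154 152 152 152 156 156 182 201 199 174 110  71 121 151 151 155 152 126]
 [152 153 153 152 158 175 194 175 106  70  78  72  71  91 132 149 126  94]
 [152 154 153 156 169 195 183 105  63  74  81  75  76  87 127 128  94  91]
 [146 146 149 148 164 185 162  66  66  70  77  77  80  79  89  96  95  92]
 [131 131 132 137 149 175 154  65  66  66  68  83 117 134 133 120  99  99]
 [203 204 204 203 193 191 179 110  86  85  95 132 183 205 203 179 124 127]
 [207 206 205 206 197 176 173 174 152 154 165 191 205 205 205 179 129 127]
 [204 205 207 204 205 198 190 185 179 193 199 197 204 206 206 180 126 128]]
```

```bash
python3 - <<'E'
from h import *
np.set_printoptions(precision=4,suppress=True)
s=V["scene"]["frame"];t=V["top"]["frame"]
a=cv2.resize(s[240:310,170:220],(400,560),interpolation=cv2.INTER_CUBIC)
b=cv2.resize(t[140:182,325:355],(400,560),interpolation=cv2.INTER_CUBIC)
cv2.imwrite("pics/c3.png",np.hstack([a,b]))
for x in(.637,.65,.66,.68):
    o,d=ray("scene",195,249);print(x,o+d*(x-o[0])/d[0])
    o,d=ray("top",341.3,172.5);print("   top pin",x,o+d*(x-o[0])/d[0])
E
```

```text
0.637 [ 0.637  -0.1129  0.2126]
   top pin 0.637 [ 0.637  -0.1222  0.0204]
0.65 [ 0.65   -0.1132  0.2269]
   top pin 0.65 [ 0.65   -0.1301 -0.0513]
0.66 [ 0.66   -0.1134  0.2379]
   top pin 0.66 [ 0.66   -0.1361 -0.1065]
0.68 [ 0.68   -0.1138  0.2598]
   top pin 0.68 [ 0.68   -0.1482 -0.2168]
```

View pics/c3.png

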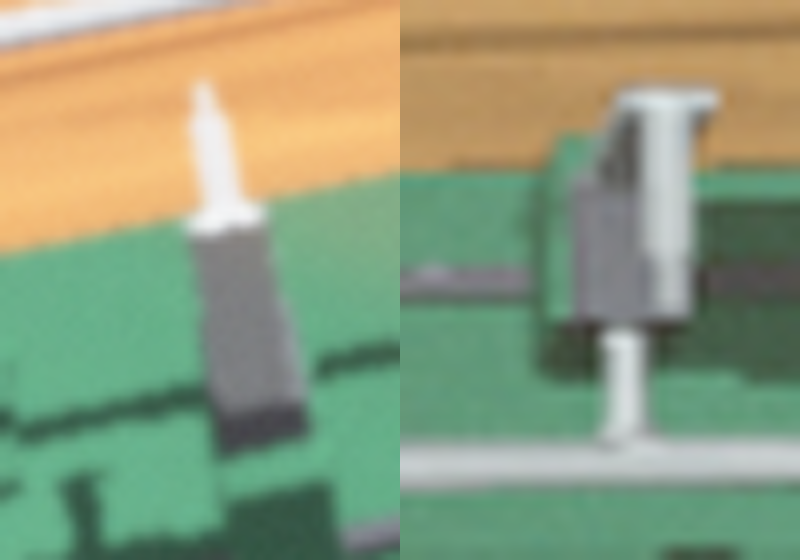

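```bash
python3 - <<'E'
from h import *
np.set_printoptions(precision=4,suppress=True)
print("tip",tri((195.1,249.2),(345.4,163.7)))
print("handle top",tri((132.3,238.2),(390.5,210.8)), onz("scene",132.3,238.2,.143),onz("top",390.5,210.8,.143))
t=V["top"]["frame"]
# rack pose: average corners, direction
C=np.array([onz("top",u,v,.008) for u,v in [(0,0)]])
# hypotheses for hanger : rack centre/yaw
c=np.array([.515,.367]);y=.165
for sl in(.05,):
  for flip in(0,1):
    R=lambda a:np.array([[np.cos(a),-np.sin(a)],[np.sin(a),np.cos(a)]])
    o=c+R(y)@[sl,0];a=y+np.pi*flip
    for nm,p in dict(tabtop=(0,0,.21),strapmid=(-14,0,.137),foot=(-14,0,.11),lip=(14,0,.154),slateL=(0,50,.11),slateR=(0,-50,.11)).items():
        X=np.r_[o+R(a)@(np.array(p[:2])/1000),p[2]+.015]
        print(flip,nm,X,"sceneCrop",(proj("scene",X)-[300,170])*4,"topCrop",(proj("top",X)-[170,170])*5+[400,0])
E
```

```text
tip (array([ 0.6325, -0.1146,  0.2074]), np.float64(0.002794733103412817))
handle top (array([ 0.478 , -0.2722,  0.1356]), np.float64(0.0003559987199655628)) [ 0.4855 -0.2711  0.143 ] [ 0.4772 -0.2705  0.143 ]
0 tabtop [0.5643 0.3752 0.225 ] sceneCrop [252.572   82.4088] topCrop [534.9614  88.2486]
0 strapmid [0.5505 0.3729 0.152 ] sceneCrop [225.3333 146.4994] topCrop [556.9621 124.4479]
0 foot [0.5505 0.3729 0.125 ] sceneCrop [219.898  172.8769] topCrop [563.3555 129.8674]
0 lip [0.5781 0.3775 0.169 ] sceneCrop [251.3955 152.8086] topCrop [545.6283  80.8754]
0 slateL [0.5561 0.4245 0.125 ] sceneCrop [285.3467 164.5481] topCrop [489.1201 124.1505]
0 slateR [0.5725 0.3259 0.125 ] sceneCrop [174.635  204.9933] topCrop [630.4994  96.4289]
1 tabtop [0.5643 0.3752 0.225 ] sceneCrop [252.572   82.4088] topCrop [534.9614  88.2486]
1 strapmid [0.5781 0.3775 0.152 ] sceneCrop [247.6077 169.8757] topCrop [549.8139  84.7443]
1 foot [0.5781 0.3775 0.125 ] sceneCrop [241.7436 196.2986] topCrop [556.3016  90.741 ]
1 lip [0.5505 0.3729 0.169 ] sceneCrop [228.8428 129.4682] topCrop [552.837  120.9513]
1 slateL [0.5725 0.3259 0.125 ] sceneCrop [174.635  204.9933] topCrop [630.4994  96.4289]
1 slateR [0.5561 0.4245 0.125 ] sceneCrop [285.3467 164.5481] topCrop [489.1201 124.1505]
```

```bash
python3 - <<'E'
from h import *
np.set_printoptions(precision=4,suppress=True,linewidth=150)
s=V["scene"]["frame"];t=V["top"]["frame"]
print(s[186:206,354:374].min(axis=2));print(t[180:202,186:224].min(axis=2))
print(tri((364.5,190.5),(197.6,187)),onz("scene",364.5,190.5,.225),onz("top",197.6,187,.225))
E
```

```text
[[129 127 126 127 128 126 127 127 127 128 127 126 126 126 126 124 123 123 119 114]
 [128 126 127 127 126 128 125 125 125 124 126 126 125 129 130 125 121 122 118 114]
 [125 123 126 123 126 125 125 123 125 128 135 140 147 158 154 138 123 117 116 112]
 [122 124 123 123 124 121 126 136 143 151 170 192 199 207 201 169 134 120 113 111]
 [120 120 119 120 120 129 146 178 201 208 222 234 234 235 229 194 146 123 115 106]
 [119 120 118 119 123 147 186 225 240 239 239 240 233 229 225 192 147 121 113  91]
 [119 120 119 121 128 157 209 237 241 236 230 225 209 190 183 163 135 120 114  85]
 [121 122 121 119 122 145 187 222 226 210 191 182 167 153 148 138 125 114 113  82]
 [121 121 122 119 119 125 147 174 180 169 153 148 146 143 142 133 122 114 113  83]
 [119 120 120 120 115 119 128 143 149 147 144 142 143 144 135 126 116 114 111  84]
 [120 120 120 118 116 116 126 139 143 143 142 142 144 142 133 121 111 113 104  88]
 [120 120 120 119 116 119 126 139 142 142 141 142 142 140 130 113 107 110  99  93]
 [119 117 120 118 119 120 130 138 143 142 140 143 142 137 121 100 100 110  98  97]
 [119 122 125 125 121
[... 3429 characters left out ...]
 59  63  59  57  61  60  60  62  61  64  77  87  94  94  89  85  87  93  78  47  53  48  47  46  45  55
   52  60]
 [106 108 102  88  79  66  58  62  70  78  81  89  88  87  89  88  92  93  90  88  82  85  95  90  70  55  43  50  48  45  47  47  59  56  63  73
   84  75]
 [105 104 103  97  85  85  89  83  85  86  89  89  86  87  84  85  83  92  91  70  52  44  49  48  44  43  54  53  58  62  60  64  76  83  81  96
  103 103]
 [108 109 106  97  86  87  88  85  85  84  81  84  84  86  71  51  44  42  46  47  50  52  51  57  61  72  84  80  81  79  82  82  89 103 101 103
  103 101]]
(array([0.567 , 0.375 , 0.2274]), np.float64(0.003334885615756326)) [0.565  0.3791 0.225 ] [0.5664 0.3732 0.225 ]
```

```bash

python3 -m handwheel '0 0 -0.6 0 0 -1 1; 0 0 -0.6 0 0 -1 1; 0 0 -0.6 0 0 -1 1; 0 0 -0.6 0 0 -1 1; 0 0 -0.6 0 0 -1 1'
python3 -m handwheel '0 0 -0.6 0 0 -1 1; 0 0 -0.6 0 0 -1 1; 0 0 -0.6 0 0 -1 1; 0 0 -0.6 0 0 -1 1; 0 0 -0.6 0 0 -1 1'
python3 -m handwheel '0 0 0 0 0 -1 0.6; 0 0 0 0 0 -1 0.6; 0 0 0 0 0 -0.4 0.6; 0 0 0 0 0 0 0.6'
```

```text
t: 0.52
tool_pos: [0.2966, -0.6337, 0.2677]
tcp_rot: [-3.141, -0.0, 0.967]
ft_force: [-0.3, 0.5, -0.5]
width: 0.991
grip_force: 0.0
t: 0.93
tool_pos: [0.2966, -0.6337, 0.3577]
tcp_rot: [-3.141, -0.001, 1.49]
ft_force: [-0.3, 0.6, 0.2]
width: 1.001
grip_force: 0.0
t: 1.27
tool_pos: [0.2967, -0.6338, 0.3569]
tcp_rot: [-3.141, -0.0, 1.738]
ft_force: [-0.3, -0.4, 0.3]
width: 0.74
grip_force: 0.0
```

```bash

for_rows() { :; }
python3 -m handwheel '1 0.45 0 0 0 0 0.5; 1 0.45 0 0 0 0 0.5; 1 0.45 0 0 0 0 0.5; 1 0.45 0 0 0 0 0.5; 1 0.45 0 0 0 0 0.5' >/dev/null
python3 -m handwheel '1 0.45 0 0 0 0 0.5; 1 0.45 0 0 0 0 0.5; 1 0.45 0 0 0 0 0.5; 1 0.45 0 0 0 0 0.5; 1 0.45 0 0 0 0 0.5' >/dev/null
python3 -m handwheel '1 0.45 0 0 0 0 0.5; 1 0.45 0 0 0 0 0.5; 1 0.45 0 0 0 0 0.5; 1 0.45 0 0 0 0 0.5; 1 0.45 0 0 0 0 0.5'
python3 -m handwheel '1 0.45 0 0 0 0 0.5; 1 0.45 0 0 0 0 0.5; 1 0.45 0 0 0 0 0.5; 1 0.45 0 0 0 0 0.5; 1 0.45 0 0 0 0 0.5' >/dev/null
python3 -m handwheel '1 0.45 0 0 0 0 0.5; 1 0.45 0 0 0 0 0.5; 1 0.45 0 0 0 0 0.5; 1 0.45 0 0 0 0 0.5; 1 0.45 0 0 0 0 0.5' >/dev/null
python3 -m handwheel '1 0.45 0 0 0 0 0.5; 1 0.45 0 0 0 0 0.5; 1 0.45 0 0 0 0 0.5; 1 0.45 0 0 0 0 0.5; 0 0 0 0 0 0 0.5'
cat >>h.py <<'E'
def delta(x,y,z=None):
    from plant import observe
    o=observe();p=o["tool_pos"];w=o["tcp_rot"][2];d=np.array([x,y])-p[:2]
    print("now",np.round(p,4),"yaw",round(w,4),"tx,ty units",np.round([(d@[np.cos(w),np.sin(w)])/.03,(d@[np.sin(w),-np.cos(w)])/.03],2),"tz",None if z is None else round((p[2]-z)/.03,2),"F",np.round(o["ft_force"],1),"w",o["width"])
E
python3 -c "
from h import *
delta(.5655,.376,.193)"
```

```text
t: 2.52
tool_pos: [0.4223, -0.1552, 0.3572]
tcp_rot: [3.141, 0.0, 1.734]
ft_force: [1.0, -1.1, -0.0]
width: 0.502
grip_force: 0.0
t: 3.77
tool_pos: [0.5401, 0.2927, 0.3565]
tcp_rot: [-3.141, -0.001, 1.737]
ft_force: [0.2, -0.7, -0.3]
width: 0.501
grip_force: 0.0
now [0.5401 0.2927 0.3565] yaw 1.7365 tx,ty units [2.6  1.29] tz 5.45 F [ 0.2 -0.7 -0.3] w 0.501261681451984
```

```bash

python3 -m handwheel '0.9 0.45 0 0 0 0 0.5; 0.9 0.45 0 0 0 0 0.5; 0.8 0.39 0 0 0 0 0.5; 0 0 1 0 0 0 0.5; 0 0 1 0 0 0 0.5'
python3 -m handwheel '0 0 1 0 0 0 0.5; 0 0 1 0 0 0 0.5; 0 0 0.8 0 0 0 0.5; 0 0 0 0 0 0 0.5'
python3 - <<'E'
from plant import *
import cv2,pickle,numpy as np
F=[]
for n,(a,b,c,d) in(("scene",(130,280,290,440)),("top",(140,260,150,270))):
    f=grab_frame(n); F.append(cv2.resize(f["frame"][a:b,c:d],(400,400),interpolation=cv2.INTER_CUBIC))
cv2.imwrite("pics/c4.png",np.hstack(F))
E
```

```text
t: 4.18
tool_pos: [0.5656, 0.3735, 0.2974]
tcp_rot: [3.139, -0.001, 1.736]
ft_force: [-0.1, 0.2, -0.3]
width: 0.499
grip_force: 0.0
t: 4.52
tool_pos: [0.5623, 0.3702, 0.2078]
tcp_rot: [-3.135, 0.003, 1.735]
ft_force: [-0.8, -0.7, -0.2]
width: 0.504
grip_force: 0.0
```

View pics/c4.png

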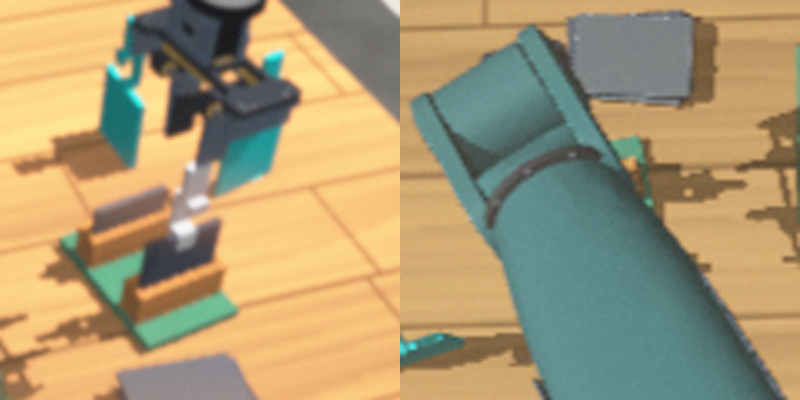

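```bash
python3 -c "
from h import *
from plant import observe
delta(.5655,.376,.193);o=observe();print(o['qpos'],o['tcp_rot'])"
```

```text
now [0.5647 0.3717 0.2133] yaw 1.7351 tx,ty units [0.14 0.05] tz 0.68 F [0.3 0.  1.8] w 0.49817943336085047
[ 5.47609465e-01  3.04679762e-01  1.76398957e+00 -1.60566697e-05
  1.07416666e+00  3.83280594e-01] [-3.14044480e+00  4.78050329e-04  1.73513313e+00]
```

```bash
python3 -m handwheel '0.1 0 0 0 0 0 0.5; 0 0 0 0 0 0 0.5; 0 0 0 0 0 0 0.5'; python3 -m handwheel '0 0 0 0 0 0 0.5; 0 0 0 0 0 0 0.5; 0 0 0 0 0 0 0.5'
```

```text
t: 4.87
tool_pos: [0.5651, 0.3755, 0.215]
tcp_rot: [3.139, -0.001, 1.736]
ft_force: [0.2, -0.6, -0.5]
width: 0.5
grip_force: 0.0
t: 5.12
tool_pos: [0.5645, 0.375, 0.2136]
tcp_rot: [3.141, -0.0, 1.736]
ft_force: [0.2, 0.0, 0.2]
width: 0.503
grip_force: 0.0
```

```bash
python3 -m handwheel '0 0 0.35 0 0 0 0.5; 0 0 0.35 0 0 0 0.5; 0 0 0 0 0 0 0.5; 0 0 0 0 0 0 0.3; 0 0 0 0 0 0 0.3' 30; python3 -m handwheel '0 0 0 0 0 0 0; 0 0 0 0 0 0 0; 0 0 0 0 0 0 0; 0 0 0 0 0 0 0; 0 0 0 0 0 0 0'
```

```text
t: 5.53
tool_pos: [0.5643, 0.3748, 0.1919]
tcp_rot: [-3.141, 0.0, 1.736]
ft_force: [0.4, 0.1, 0.2]
width: 0.381
grip_force: 0.0
t: 5.95
tool_pos: [0.5644, 0.3749, 0.1924]
tcp_rot: [3.141, -0.0, 1.736]
ft_force: [-0.4, 0.2, -0.9]
width: 0.023
grip_force: 0.0
```

```bash
python3 - <<'E'
from plant import *
import cv2,pickle,numpy as np
f=grab_frame("scene");pickle.dump(f,open("scene2.pkl","wb"))
cv2.imwrite("pics/c5.png",cv2.resize(f["frame"][140:260,310:410],(500,600),interpolation=cv2.INTER_CUBIC))
E
```

```text
(no output)
```

View pics/c5.png

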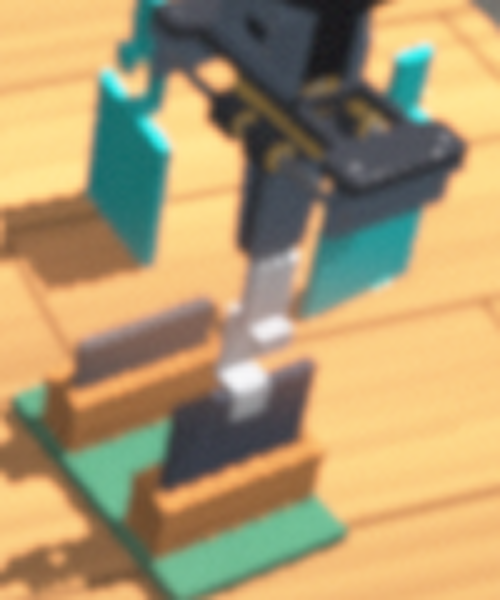

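```bash
python3 - <<'E'
from h import *
from plant import observe
o=observe();print(o["tool_pos"],o["width"],o["grip_force"],o["ft_force"])
V["scene"]=pickle.load(open("scene2.pkl","rb"))
for dz in(0,.02,.033):print((proj("scene",o["tool_pos"]+[0,0,dz])-[310,140])*5)
E
```

```text
[0.5644347  0.37491403 0.19236568] 0.00489960745928314 0.0 [ 0.48949829 -0.32469192  0.49277675]
[256.06854959 296.53883807]
[261.69798938 270.19946573]
[265.42999541 252.73792424]
```

```bash
python3 - <<'E'
from h import *
np.set_printoptions(precision=1,suppress=True)
for P in[(.6031,.4469,.008),(.6226,.3214,.008),(.4263,.2887,.008),(.4071,.4127,.008)]:print((proj("scene",P)-[310,140])*5)
a=V["scene"]["frame"];b=pickle.load(open("scene2.pkl","rb"))["frame"]
print(cv2.absdiff(a,b)[185:216,350:380].max(axis=2))
g=pickle.load(open("scene2.pkl","rb"));print(np.abs(g["R"]-V["scene"]["R"]).max(),g["t"]-V["scene"]["t"])
E
```

```text
[340.4 532.6]
[170.6 598.9]
[  5.7 394.1]
[162.5 340.6]
[[ 11  13  14  13  12   4  20  80 162 192 191 183 180 175 175 176 173 174
  174 168 138  68  16   7  15  33  37  38  40  38]
 [ 14  12  14  14  12   5  25  90 165 190 189 180 176 175 174 170 173 172
  171 158 117  50  11   7  15  32  34  34  31  29]
 [ 12  16  14  15  13   5  29  96 167 187 182 177 172 170 169 171 166 166
  163 141  84  25   3   8  13  22  27  20  19  15]
 [ 15  12  13  13  12   8  25  87 160 179 178 170 169 167 166 162 158 157
  138 100  50  10   7   8   5  12  10   8   5   5]
 [ 13  11  16  13  14   9  14  64 126 161 165 165 161 159 156 153 147 129
   92  49  17   5  10   8   5   5   5   7   6   9]
 [ 13  13  12  13  13  10   4  27  70 119 151 159 154 148 141 133 117  90
   48  16   4   9  10  10   6  10   6   8   9  10]
 [ 12  13  13  12  13  11   8   2  24  74 126 142 137 125 108  93  79  54
   19   3   8  11  12   9  10   9   6  10   9  10]
 [ 13  14  11  14  12  12  14   8   7  45 100 118 103  89  75  54  41  19
    1   8  11  13   7   9   7   9  12   9   9  10]
 [ 12  13  11  14  12  13  11  10   6  23  6
[... 2146 characters left out ...]
   9  10
    9  12  10  11  12  11  11  11  13  14  11  11]
 [ 11   9   9  11   8  11  11   9  10   8  12  11   9   9  12  11  11  11
   10  10  12  11   9  12   9  10  13  13  12  11]
 [ 13  12  10  11   9  10  12  11  11  13  12  14  11  13   9  11  10   8
   12  10  10  10   9  10  12  10  13  13  13  12]
 [ 13  10  10  10  10   9  14  11  10  11   9  13  11  11   9  13  11  10
   12  10   8  10  10  10  10  14  13  13  13  11]
 [ 10  11   9  10  14  13  10   9   8   7   8   9  12  12  11   9  10   6
    6   8   6   7  12  11  12  14  11  13  11  13]
 [ 10   9   9  12  11  10   8   7   7   7   8   9  11  12   9   8   8   6
    9   6   7   8  12  13  11  11  13  13  11  11]]
0.0 [0. 0. 0.]
```

```bash
python3 - <<'E'
from h import *
np.set_printoptions(precision=1,suppress=True,linewidth=200)
p=np.array([.563,.371,.2105]);ax=np.array([.986,.164,0]);ay=np.array([-.164,.986,0])
for s in(1,-1):
  for h in(-1,1):
    for dz in (0,.03):print(s,h,dz,(proj("scene",p+s*.0225*ax+h*.016*ay+[0,0,dz])-[290,130])*400/150)
im=cv2.imread("pics/c4.png")[:400,:400]
print(im[88:208:6,150:300:6].max(axis=2))
E
```

```text
1 -1 0 [188.7 188.9]
1 -1 0.03 [193.4 167.2]
1 1 0 [213.7 180.2]
1 1 0.03 [218.7 158.5]
-1 -1 0 [164.1 163.8]
-1 -1 0.03 [168.2 142.2]
-1 1 0 [188.7 155.5]
-1 1 0.03 [193.1 133.9]
[[253 253 253 213  85  86  82  83 103 184 124  64  54  81  90  81  82  90  91  92  91  92  92 103 115]
 [253 253 254 197  75  72  63  64  55  55  65  84  69  79  91  92  91  92  92  91  92  93 104 103  87]
 [254 254 255 180  60  43  43  43  45  46  49  70  66  83  92  96  91  91  92  93  92  85  75  66  65]
 [254 254 255 148  53  43  43  45  44  46  96 129  83  54  82 108 106 105  89  79  65  62  71  80 156]
 [254 254 255 125  47  43  46  51  96  65 118  95  76  60  53  72  82  67  61  69  79  86  88 123 248]
 [253 253 249 100  45  45  41 103 225 122  85  77  80  79  67  64  71  81  87  91  88  89 100 175 252]
 [253 253 239  83  42  44  47 134 238 130  85  86  83  82  86  88  92  90  90  91  96 108 151 247 253]
 [247 244 210  67  54  81 137 225 251 112  88  89  84  87  85  88  90  93 101 121 136 148 212 253 253]
 [252 254 245 162 194 237 252 253 243  81  89  87  87  88  89  96 106 118 142 151 154 156 240 25
[... 440 characters left out ...]
 248 238 240 131 133 181 234 131 138 146 151 154 153 152 151 165 247 248 249 250]
 [249 249 249 249 249 244 172 185 158 160 214 215 136 152 153 153 153 154 165 162 213 249 251 251 251]
 [249 249 248 248 248 237 154 160 160 165 222 175 143 154 154 155 155 183 208 243 250 250 251 251 251]
 [244 235 226 244 246 226 153 165 164 168 176 124 147 156 156 164 206 243 250 251 251 251 251 252 250]
 [183 159 148 196 240 216 160 167 166 170 151 130 155 161 212 244 250 251 251 250 248 247 243 238 237]
 [137 129 130 166 184 158 169 189 215 214 179 179 224 246 249 249 246 243 239 237 239 243 246 249 251]
 [127 129 141 175 156 161 189 236 243 232 237 246 242 239 236 238 240 245 249 250 251 251 252 252 252]]
```

```bash
python3 -m handwheel '0 0 0.07 0 0 0 0; 0 0 0 0 0 0 0; 0 0 0 0 0 0 0'; python3 -m handwheel '0 0 0.07 0 0 0 0; 0 0 0 0 0 0 0; 0 0 0 0 0 0 0'; python3 -m handwheel '0 0 0.07 0 0 0 0; 0 0 0 0 0 0 0; 0 0 0 0 0 0 0'
```

```text
t: 6.25
tool_pos: [0.5643, 0.3748, 0.1899]
tcp_rot: [-3.141, 0.0, 1.736]
ft_force: [-0.2, 0.9, 0.0]
width: -0.0
grip_force: 0.0
t: 6.5
tool_pos: [0.5648, 0.3752, 0.1886]
tcp_rot: [3.141, -0.0, 1.736]
ft_force: [0.5, -0.1, 5.7]
width: 0.002
grip_force: 2.6
t: 6.75
tool_pos: [0.5662, 0.3756, 0.1885]
tcp_rot: [3.137, -0.001, 1.736]
ft_force: [0.1, -2.1, 20.1]
width: 0.003
grip_force: 9.5
```

```bash
python3 -m handwheel '0 0 -0.5 0 0 0 0; 0 0 0 0 0 0 0.5; 0 0 0 0 0 0 0.5; 0 0 0 0 0 0 0.5; 0 0 0 0 0 0 0.5'; python3 -m handwheel '0 0 0.4 0 0 0 0.5; 0 0 0.4 0 0 0 0.5; 0 0 0 0 0 0 0.5;0 0 0 0 0 0 0.5'; python3 -c "
from h import *
delta(.5655,.376,.158)"
```

```text
t: 7.17
tool_pos: [0.564, 0.3747, 0.2002]
tcp_rot: [-3.141, 0.0, 1.736]
ft_force: [-1.1, 0.2, -0.2]
width: 0.266
grip_force: 0.0
t: 7.5
tool_pos: [0.5636, 0.3744, 0.1752]
tcp_rot: [-3.139, 0.001, 1.736]
ft_force: [-0.6, 0.2, -0.9]
width: 0.502
grip_force: 0.0
now [0.5636 0.3744 0.1752] yaw 1.7363 tx,ty units [0.04 0.07] tz 0.57 F [-0.6  0.2 -0.9] w 0.5017901373681602
```

```bash
python3 -m handwheel '0 0.05 0.25 0 0 0 0.5; 0 0 0.25 0 0 0 0.5; 0 0 0 0 0 0 0.3; 0 0 0 0 0 0 0.3; 0 0 0 0 0 0 0.1' 30; python3 -m handwheel '0 0 0 0 0 0 0; 0 0 0 0 0 0 0; 0 0 0 0 0 0 0; 0 0 0 0 0 0 0; 0 0 0 0 0 0 0'
```

```text
t: 7.92
tool_pos: [0.5659, 0.3752, 0.162]
tcp_rot: [3.142, -0.0, 1.736]
ft_force: [0.7, -0.0, -0.0]
width: 0.316
grip_force: 0.0
t: 8.33
tool_pos: [0.5663, 0.3753, 0.1623]
tcp_rot: [3.141, -0.0, 1.736]
ft_force: [1.4, 0.1, 0.5]
width: 0.109
grip_force: 30.0
```

```bash
python3 -m handwheel '0 0 -0.4 0 0 0 0; 0 0 -0.8 0 0 0 0; 0 0 -0.8 0 0 0 0; 0 0 -0.8 0 0 0 0; 0 0 -0.8 0 0 0 0' 40; python3 -m handwheel '0 0 -0.4 0 0 0.6 0; 0 0 0 0 0 0.6 0; 0 0 0 0 0 0.55 0; 0 0 0 0 0 0 0; 0 0 0 0 0 0 0'; python3 -c "
from h import *
delta(.535,.025,.277)"
```

```text
t: 8.75
tool_pos: [0.5652, 0.3748, 0.2714]
tcp_rot: [-3.14, 0.0, 1.736]
ft_force: [0.1, 0.3, -3.9]
width: 0.105
grip_force: 40.0
t: 9.17
tool_pos: [0.5654, 0.3749, 0.2821]
tcp_rot: [-3.141, 0.0, 1.555]
ft_force: [0.1, -0.0, -4.0]
width: 0.107
grip_force: 40.0
now [0.5654 0.3749 0.2821] yaw 1.5548 tx,ty units [-11.68  -0.83] tz 0.17 F [ 0.1 -0.  -4. ] w 0.10745260338233566
```

```bash
python3 -m handwheel '-0.4 -0.1 0 0 0 0 0; -0.8 -0.2 0 0 0 0 0; -0.8 -0.2 0 0 0 0 0; -0.8 -0.2 0 0 0 0 0; -0.8 -0.13 0 0 0 0 0' >/dev/null; python3 -m handwheel '-0.8 0 0 0 0 0 0; -0.8 0 0 0 0 0 0; -0.8 0 0 0 0 0 0; -0.8 0 0 0 0 0 0; -0.8 0 0 0 0 0 0' >/dev/null;  python3 -m handwheel '-0.8 0 0 0 0 0 0; -0.8 0 0 0 0 0 0; -0.8 0 0 0 0 0 0; -0.8 0 0 0 0 0 0; -0.4 0 0 0 0 0 0'; python3 -m handwheel '0 0 0 0 0 0 0; 0 0 0 0 0 0 0; 0 0 0 0 0 0 0'; python3 - <<'E'
from h import *
from plant import *
delta(.535,.025,.225)
F=[]
for n in("scene","top"):
    f=grab_frame(n);pickle.dump(f,open(n+"3.pkl","wb"));F.append(f["frame"])
a=cv2.resize(F[0][180:270,180:310],(800,554),interpolation=cv2.INTER_CUBIC)
cv2.imwrite("pics/c6.png",a)
E
```

```text
t: 10.42
tool_pos: [0.5342, 0.0373, 0.2819]
tcp_rot: [-3.141, 0.0, 1.554]
ft_force: [0.2, 2.3, -3.1]
width: 0.108
grip_force: 40.0
t: 10.67
tool_pos: [0.5348, 0.0401, 0.2819]
tcp_rot: [-3.141, -0.0, 1.554]
ft_force: [-0.4, 1.5, -4.4]
width: 0.107
grip_force: 40.0
now [0.5348 0.0401 0.2819] yaw 1.5536 tx,ty units [-0.5   0.01] tz 1.9 F [-0.4  1.5 -4.4] w 0.1070609058432643
```

View pics/c6.png

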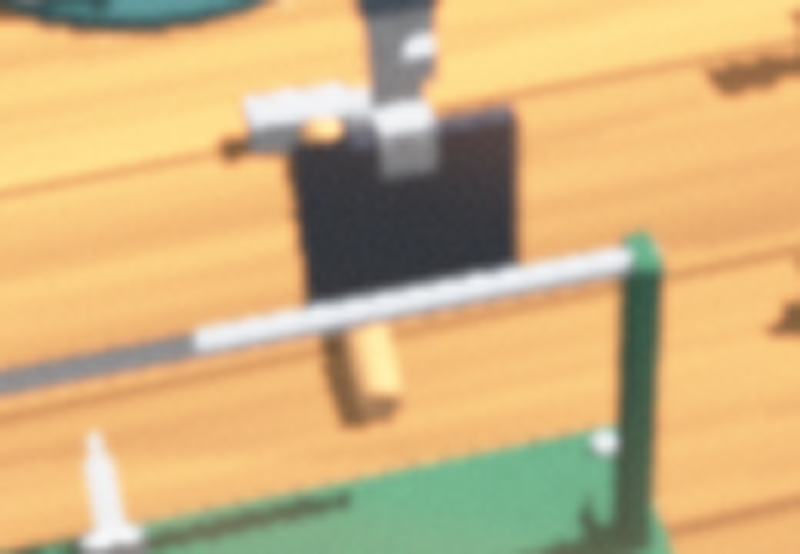

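```bash
python3 - <<'E'
from h import *
np.set_printoptions(precision=1,suppress=True)
s=800/130
X=np.array([.5348,.0401,.135]);a=-.017;R=np.array([[np.cos(a),-np.sin(a),0],[np.sin(a),np.cos(a),0],[0,0,1]])
for nm,p in dict(TR=(5,50,110),TL=(5,-50,110),lipT=(14,0,160),lipBL=(16,-12,148),lipBR=(16,12,148),tLback=(-5,-50,110)).items():print(nm,(proj("scene",X+R@(np.array(p)/1000))-[180,180])*s)
E
```

```text
TR [514.1 115.7]
TL [287.8 156.8]
lipT [402.4  60.4]
lipBL [376.5  90.3]
lipBR [432.6  80.4]
tLback [283.3 141.6]
```

```bash
python3 -m handwheel '-0.25 0 0.6 0 0 0 0; -0.25 0 0.6 0 0 0 0; 0 0 0.7 0 0 0 0; 0 0 0 0 0 0 0; 0 0 0 0 0 0 0'; python3 -m handwheel '0 0.4 0 0 0 0 0; 0 0.4 0 0 0 0 0; 0 0.4 0 0 0 0 0; 0 0 0 0 0 0 0; 0 0 0 0 0 0 0'; python3 -m handwheel '0 0.3 0 0 0 0 0; 0 0.3 0 0 0 0 0; 0 0 0 0 0 0 0; 0 0 0 0 0 0 0'
```

```text
t: 11.18
tool_pos: [0.5342, 0.0252, 0.2245]
tcp_rot: [-3.14, -0.0, 1.554]
ft_force: [-0.4, 0.8, -3.2]
width: 0.108
grip_force: 40.0
t: 11.6
tool_pos: [0.572, 0.0241, 0.2253]
tcp_rot: [3.141, -0.0, 1.553]
ft_force: [-0.7, -0.2, -3.7]
width: 0.11
grip_force: 40.0
t: 11.93
tool_pos: [0.5892, 0.0236, 0.2249]
tcp_rot: [-3.141, -0.0, 1.553]
ft_force: [-0.4, -0.0, -3.8]
width: 0.107
grip_force: 40.0
```

```bash
python3 -m handwheel '0 0.3 0 0 0 0 0; 0 0.1 0 0 0 0 0; 0 0 0 0 0 0 0; 0 0 0 0 0 0 0'; python3 -m handwheel '0 0.07 0 0 0 0 0; 0 0 0 0 0 0 0; 0 0 0 0 0 0 0';  python3 -m handwheel '0 0.07 0 0 0 0 0; 0 0 0 0 0 0 0; 0 0 0 0 0 0 0'
```

```text
t: 12.27
tool_pos: [0.6008, 0.0235, 0.2248]
tcp_rot: [-3.141, -0.0, 1.553]
ft_force: [-0.7, 0.7, -3.0]
width: 0.107
grip_force: 40.0
t: 12.52
tool_pos: [0.6028, 0.0234, 0.2249]
tcp_rot: [3.142, -0.0, 1.553]
ft_force: [0.9, 0.1, -4.5]
width: 0.106
grip_force: 40.0
t: 12.77
tool_pos: [0.605, 0.0234, 0.2249]
tcp_rot: [3.142, -0.0, 1.553]
ft_force: [0.5, -0.8, -4.5]
width: 0.106
grip_force: 40.0
```

```bash
python3 -m handwheel '0 0.05 0 0 0 0 0; 0 0 0 0 0 0 0; 0 0 0 0 0 0 0'
```

```text
t: 13.02
tool_pos: [0.6065, 0.0234, 0.2249]
tcp_rot: [3.142, 0.0, 1.553]
ft_force: [0.8, 0.0, -4.5]
width: 0.105
grip_force: 40.0
```

```bash
python3 -m handwheel '0 0.06 0 0 0 0 0; 0 0 0 0 0 0 0; 0 0 0 0 0 0 0'; python3 -m handwheel '0 0.06 0 0 0 0 0; 0 0 0 0 0 0 0; 0 0 0 0 0 0 0'
```

```text
t: 13.27
tool_pos: [0.6083, 0.0234, 0.2249]
tcp_rot: [3.142, -0.0, 1.553]
ft_force: [-0.3, 0.1, -4.3]
width: 0.108
grip_force: 40.0
t: 13.52
tool_pos: [0.6097, 0.0233, 0.2248]
tcp_rot: [-3.141, 0.0, 1.553]
ft_force: [-3.3, 0.3, -3.1]
width: 0.109
grip_force: 40.0
```

```bash
python3 -m handwheel '0 -0.2 0 0 0 0 0; 0 0 0.3 0 0 0 0; 0 0 0.3 0 0 0 0; 0 0 0 0 0 0 0; 0 0 0 0 0 0 0'; python3 -m handwheel '0 0 0.07 0 0 0 0; 0 0 0 0 0 0 0; 0 0 0 0 0 0 0'; python3 -m handwheel '0 0 0.07 0 0 0 0; 0 0 0 0 0 0 0; 0 0 0 0 0 0 0'
```

```text
t: 13.93
tool_pos: [0.6036, 0.0234, 0.2059]
tcp_rot: [-3.14, 0.0, 1.553]
ft_force: [-0.1, 0.4, -3.3]
width: 0.108
grip_force: 40.0
t: 14.18
tool_pos: [0.6042, 0.0234, 0.2049]
tcp_rot: [3.141, 0.0, 1.553]
ft_force: [0.8, 0.0, -4.0]
width: 0.104
grip_force: 40.0
t: 14.43
tool_pos: [0.604, 0.0234, 0.2027]
tcp_rot: [-3.142, 0.0, 1.553]
ft_force: [0.2, -0.2, -4.5]
width: 0.108
grip_force: 40.0
```

```bash
python3 -m handwheel '0 0 0.06 0 0 0 0; 0 0 0 0 0 0 0; 0 0 0 0 0 0 0'; python3 -m handwheel '0 0 0.06 0 0 0 0; 0 0 0 0 0 0 0; 0 0 0 0 0 0 0'
```

```text
t: 14.68
tool_pos: [0.6045, 0.0234, 0.2021]
tcp_rot: [3.141, -0.0, 1.553]
ft_force: [-4.7, -0.4, 8.9]
width: 0.109
grip_force: 40.0
t: 14.93
tool_pos: [0.6047, 0.0234, 0.2019]
tcp_rot: [3.14, 0.0, 1.553]
ft_force: [-12.1, -0.8, 26.0]
width: 0.103
grip_force: 40.1
```

```bash
python3 -m handwheel '0 -0.04 -0.06 0 0 0 0; 0 0 0 0 0 0 0; 0 0 0 0 0 0 0';  python3 -c "
from h import *
delta(.602,-.1134)"
```

```text
t: 15.18
tool_pos: [0.6034, 0.0234, 0.202]
tcp_rot: [3.14, -0.0, 1.553]
ft_force: [-3.7, -0.0, 10.8]
width: 0.108
grip_force: 40.0
now [0.6034 0.0234 0.202 ] yaw 1.5531 tx,ty units [-4.56  0.03] tz None F [-3.7 -0.  10.8] w 0.10812941321285263
```

```bash
python3 -m handwheel '-0.2 0 0 0 0 0 0; -0.3 0 0 0 0 0 0; -0.4 0 0 0 0 0 0; -0.4 0 0 0 0 0 0; -0.4 0 0 0 0 0 0'; python3 -m handwheel '-0.4 0 0 0 0 0 0; -0.4 0 0 0 0 0 0; -0.4 0 0 0 0 0 0; -0.4 0 0 0 0 0 0; -0.2 0 0 0 0 0 0';python3 -m handwheel '-0.2 0 0 0 0 0 0; 0 0 0 0 0 0 0; 0 0 0 0 0 0 0'
```

```text
t: 15.6
tool_pos: [0.603, -0.0274, 0.2021]
tcp_rot: [3.139, -0.001, 1.553]
ft_force: [-0.1, 6.1, 8.5]
width: 0.105
grip_force: 40.0
t: 16.02
tool_pos: [0.6021, -0.0821, 0.2021]
tcp_rot: [3.139, -0.001, 1.552]
ft_force: [0.7, 6.5, 8.0]
width: 0.11
grip_force: 40.0
t: 16.27
tool_pos: [0.602, -0.0887, 0.2021]
tcp_rot: [3.139, 0.002, 1.553]
ft_force: [0.1, -6.1, 7.3]
width: 0.106
grip_force: 40.0
```

```bash
python3 - <<'E'
from h import *
from plant import *
F={}
for n in("scene","top"):
    f=grab_frame(n);pickle.dump(f,open(n+"4.pkl","wb"));F[n]=f["frame"]
a=cv2.resize(F["scene"][200:275,160:260],(800,600),interpolation=cv2.INTER_CUBIC)
cv2.imwrite("pics/c7.png",a)
E
```

```text
(no output)
```

View pics/c7.png

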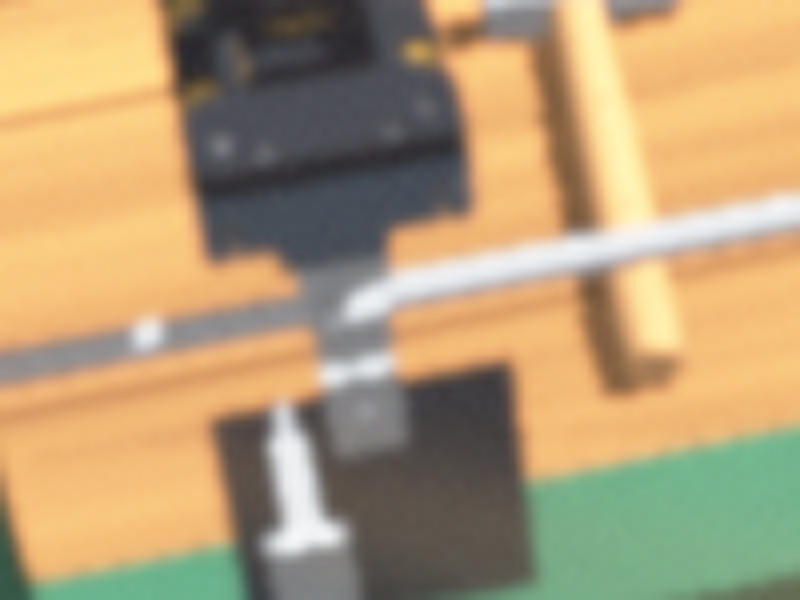

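```bash
python3 - <<'E'
from h import *
np.set_printoptions(precision=4,suppress=True)
L=onz("scene",187.1,253.1,.165);R=onz("scene",223.5,245.6,.165);print(L,R,(L+R)/2)
for z in(.205,.21):print("tip",onz("scene",195.4,250.0,z))
print("foot",onz("scene",160+325/8,200+383/8,.169),onz("scene",160+397/8,200+368/8,.169))
E
```

```text
[ 0.6018 -0.1338  0.165 ] [ 0.6029 -0.0381  0.165 ] [ 0.6024 -0.086   0.165 ]
tip [ 0.6336 -0.1123  0.205 ]
tip [ 0.6381 -0.1124  0.21  ]
foot [ 0.5975 -0.0974  0.169 ] [ 0.5976 -0.0737  0.169 ]
```

```bash
python3 -m handwheel '-0.3 0 0 0 0 0 0; -0.3 0 0 0 0 0 0; -0.26 0 0 0 0 0 0; 0 0 0 0 0 0 0; 0 0 0 0 0 0 0'; python3 -m handwheel '0 0 -0.03 0 0 0 0; 0 0 0 0 0 0 0; 0 0 0 0 0 0 0'
```

```text
t: 16.78
tool_pos: [0.6015, -0.1146, 0.2021]
tcp_rot: [3.139, 0.002, 1.553]
ft_force: [0.1, -5.2, 7.3]
width: 0.105
grip_force: 40.0
t: 17.03
tool_pos: [0.6008, -0.1136, 0.2021]
tcp_rot: [3.141, 0.001, 1.553]
ft_force: [0.5, -3.7, 2.6]
width: 0.109
grip_force: 40.0
```

```bash
python3 -m handwheel '0 0 0 0 0 0 0.13; 0 0 0 0 0 0 0.2; 0 0 0 0 0 0 0.35; 0 0 0 0 0 0 0.35; 0 0 0 0 0 0 0.35'; python3 -m handwheel '0 0 0 0 0 0 0.35; 0 0 0 0 0 0 0.35; 0 0 -0.3 0 0 0 0.35; 0 0 -0.6 0 0 0 0.35; 0 0 -0.8 0 0 0 0.35'; python3 -m handwheel '0 0 -0.8 0 0 0 0.35; 0 0 -0.5 0 0 0 0.35; 0 0 0 0 0 0 0.35'; python3 - <<'E'
from h import *
from plant import *
np.set_printoptions(precision=4,suppress=True)
F={}
for n in("scene","top"):
    f=grab_frame(n);pickle.dump(f,open(n+"5.pkl","wb"));F[n]=f["frame"]
a=cv2.resize(F["scene"][200:275,90:260],(800,353),interpolation=cv2.INTER_CUBIC)
b=cv2.resize(F["top"][140:220,330:430],(300,240),interpolation=cv2.INTER_CUBIC)
c=np.zeros((600,800,3),np.uint8);c[:353]=a;c[355:595,:300]=b
cv2.imwrite("pics/c8.png",c)
E
```

```text
t: 17.45
tool_pos: [0.6003, -0.1132, 0.2017]
tcp_rot: [-3.141, -0.0, 1.553]
ft_force: [-0.1, -0.5, -1.1]
width: 0.346
grip_force: 0.0
t: 17.87
tool_pos: [0.5995, -0.1131, 0.2526]
tcp_rot: [-3.139, -0.001, 1.553]
ft_force: [0.8, -0.9, -0.5]
width: 0.348
grip_force: 0.0
t: 18.12
tool_pos: [0.602, -0.1137, 0.2963]
tcp_rot: [3.136, 0.001, 1.553]
ft_force: [0.7, -0.3, 0.7]
width: 0.349
grip_force: 0.0
```

View pics/c8.png

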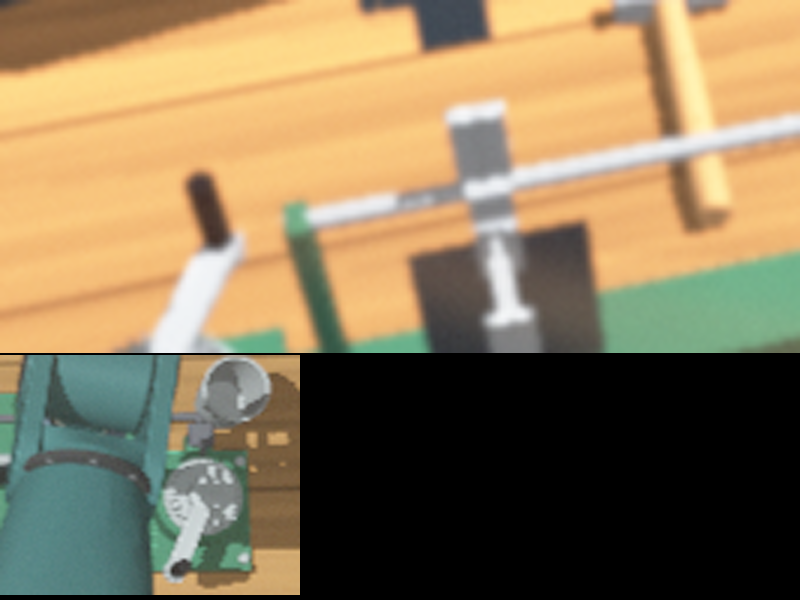

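```bash
python3 - <<'E'
from h import *
np.set_printoptions(precision=4,suppress=True)
s=800/170
c=lambda u,v,z:onz("scene",90+u/s,200+v/s,z)
L=c(413,263,.165);R=c(585,224,.165);print(L,R,(L+R)/2,"tip",c(496,234,.208), "tab",c(477,110,.265))
print("handle top scene z.143",c(200,178,.143))
# wheel centre from top: bottom-left panel scale 3
t=lambda u,v,z:onz("top",330+u/3,140+(v-355)/3,z)
print("wheel top",t(204,493,.08),t(204,493,.09),"handle",t(181,566,.143))
from plant import observe
print(observe()["qpos"])
E
```

```text
[ 0.6045 -0.1581  0.165 ] [ 0.603  -0.0627  0.165 ] [ 0.6037 -0.1104  0.165 ] tip [ 0.6354 -0.1122  0.208 ] tab [ 0.5998 -0.1095  0.265 ]
handle top scene z.143 [ 0.4842 -0.2705  0.143 ]
wheel top [ 0.5713 -0.3143  0.08  ] [ 0.5698 -0.3121  0.09  ] handle [ 0.4788 -0.27    0.143 ]
[-0.2247  0.122   1.8368  0.      1.1815 -0.207 ]
```

```bash
python3 -m handwheel '0 -0.8 0 0 0 0 0.5; -0.5 -0.8 0 0 0 0 0.5; -0.8 -0.8 0 0 0 0 0.5; -0.8 -0.8 0 0 0 0 0.5; -0.8 -0.8 0 0 0 0 0.5' >/dev/null; python3 -m handwheel '-0.8 0 0 0 0 0 0.5; -0.8 0 0 0 0 0 0.5; -0.8 0 0 0 0 0.83 0.5; 0 0 0 0 0 1 0.5; 0 0 0 0 0 1 0.5' ; python3 -m handwheel '0 0 0 0 0 1 0.5; 0 0 0 0 0 1 0.5; 0 0 0 0 0 1 0.5; 0 0 0 0 0 1 0.5; 0 0 0 0 0 1 0.5' >/dev/null; python3 -m handwheel '0 0 0 0 0 1 0.5; 0 0 0 0 0 1 0.5; 0 0 0 0 0 1 0.5; 0 0 0 0 0 1 0.5; 0 0 0 0 0 1 0.5' ; python3 -m handwheel '0 0 0 0 0 1 0.5; 0 0 0 0 0 1 0.5; 0 0 0 0 0 0 0.5; 0 0 0 0 0 0 0.5'; python3 -c "
from h import *
delta(.481,-.272,.069)"
```

```text
t: 19.05
tool_pos: [0.4768, -0.2711, 0.2905]
tcp_rot: [-3.14, -0.0, 1.25]
ft_force: [-0.3, 0.4, 0.3]
width: 0.499
grip_force: 0.0
t: 19.88
tool_pos: [0.477, -0.2698, 0.2905]
tcp_rot: [-3.14, 0.001, 0.204]
ft_force: [-0.6, 0.3, 0.4]
width: 0.497
grip_force: 0.0
t: 20.22
tool_pos: [0.4772, -0.27, 0.2909]
tcp_rot: [-3.141, 0.001, 0.003]
ft_force: [-0.2, -0.3, 0.2]
width: 0.498
grip_force: 0.0
now [ 0.4772 -0.27    0.2909] yaw 0.0033 tx,ty units [0.13 0.07] tz 7.4 F [-0.2 -0.3  0.2] w 0.49830639326320786
```

```bash
python3 -m handwheel '0.13 0.07 0.8 0 0 0 0.5; 0 0 0.9 0 0 0 0.5; 0 0 0.9 0 0 0 0.5; 0 0 0.9 0 0 0 0.5; 0 0 0.9 0 0 0 0.5'; python3 -m handwheel '0 0 0.9 0 0 0 0.5; 0 0 0.7 0 0 0 0.5; 0 0 0 0 0 0 0.5; 0 0 0 0 0 0 0.5'; python3 -m handwheel '0 0 0.1 0 0 0 0.5; 0 0 0.1 0 0 0 0.5; 0 0 0.1 0 0 0 0.5; 0 0 0 0 0 0 0.5; 0 0 0 0 0 0 0.5'; python3 -c "
from h import *
delta(.481,-.272,.069)"
```

```text
t: 20.63
tool_pos: [0.4811, -0.2721, 0.1583]
tcp_rot: [-3.141, 0.0, 0.004]
ft_force: [0.9, -0.5, -0.1]
width: 0.5
grip_force: 0.0
t: 20.97
tool_pos: [0.4809, -0.2719, 0.1112]
tcp_rot: [-3.14, 0.002, 0.002]
ft_force: [0.6, -0.5, 0.6]
width: 0.507
grip_force: 0.0
t: 21.38
tool_pos: [0.4817, -0.2724, 0.1032]
tcp_rot: [3.141, -0.0, 0.0]
ft_force: [0.2, -0.3, -1.2]
width: 0.498
grip_force: 0.0
now [ 0.4817 -0.2724  0.1032] yaw 0.0003 tx,ty units [-0.02 -0.01] tz 1.14 F [ 0.2 -0.3 -1.2] w 0.49822816400189285
```

```bash
python3 -m handwheel '0 0 0.3 0 0 0 0.5; 0 0 0.3 0 0 0 0.5; 0 0 0.3 0 0 0 0.5; 0 0 0.2 0 0 0 0.5; 0 0 0 0 0 0 0.4' 20; python3 -m handwheel '0 0 0 0 0 0 0.3; 0 0 0 0 0 0 0.2; 0 0 0 0 0 0 0.1; 0 0 0 0 0 0 0.1; 0 0 0 0 0 0 0.1'
```

```text
t: 21.8
tool_pos: [0.4806, -0.2717, 0.068]
tcp_rot: [-3.14, 0.002, 0.0]
ft_force: [-0.4, -0.3, -1.0]
width: 0.453
grip_force: 0.0
t: 22.22
tool_pos: [0.4817, -0.272, 0.0701]
tcp_rot: [-3.141, -0.0, -0.0]
ft_force: [2.1, 5.1, 2.0]
width: 0.192
grip_force: 20.0
```

```bash
python3 -m handwheel '-0.06 0.15 0 0 0 0 0.1; -0.06 0.16 0 0 0 0 0.1; 0 0 0 0 0 0 0.1; 0 0 0 0 0 0 0.1' 45; python3 -m handwheel '-0.04 0.16 0 0 0 0 0.1; -0.04 0.16 0 0 0 0 0.1; 0 0 0 0 0 0 0.1; 0 0 0 0 0 0 0.1'; python3 -m handwheel '-0.03 0.16 0 0 0 0 0.1; 0 0 0 0 0 0 0.1; 0 0 0 0 0 0 0.1';python3 -m handwheel '-0.03 0.16 0 0 0 0 0.1; 0 0 0 0 0 0 0.1; 0 0 0 0 0 0 0.1'
```

```text
t: 22.55
tool_pos: [0.478, -0.2813, 0.0701]
tcp_rot: [-3.141, -0.0, -0.0]
ft_force: [0.7, 5.6, 3.1]
width: 0.189
grip_force: 45.0
t: 22.88
tool_pos: [0.4753, -0.2908, 0.0701]
tcp_rot: [-3.141, 0.0, -0.0]
ft_force: [-1.7, 5.7, 4.2]
width: 0.189
grip_force: 45.0
t: 23.13
tool_pos: [0.4743, -0.2952, 0.07]
tcp_rot: [-3.14, 0.001, -0.0]
ft_force: [-0.1, 10.4, 6.1]
width: 0.191
grip_force: 45.0
t: 23.38
tool_pos: [0.4735, -0.3002, 0.0701]
tcp_rot: [-3.14, 0.0, -0.0]
ft_force: [-0.3, 7.1, 5.2]
width: 0.191
grip_force: 45.0
```

```bash
python3 -m handwheel '-0.02 0.16 0 0 0 0 0.1; 0 0 0 0 0 0 0.1; 0 0 0 0 0 0 0.1'; python3 -m handwheel '-0.02 0.16 0 0 0 0 0.1; 0 0 0 0 0 0 0.1; 0 0 0 0 0 0 0.1'; python3 -m handwheel '0 0.1 0 0 0 0 0.1; 0 0 0 0 0 0 0.1; 0 0 0 0 0 0 0.1';python3 -m handwheel '0 0.1 0 0 0 0 0.1; 0 0 0 0 0 0 0.1; 0 0 0 0 0 0 0.1';python3 -m handwheel '0 0.1 0 0 0 0 0.1; 0 0 0 0 0 0 0.1; 0 0 0 0 0 0 0.1'
```

```text
t: 23.63
tool_pos: [0.4729, -0.3051, 0.0701]
tcp_rot: [-3.141, 0.0, -0.0]
ft_force: [-1.0, 5.6, 4.6]
width: 0.188
grip_force: 45.0
t: 23.88
tool_pos: [0.4725, -0.31, 0.0701]
tcp_rot: [-3.141, -0.0, -0.0]
ft_force: [1.0, 6.3, 3.1]
width: 0.189
grip_force: 45.0
t: 24.13
tool_pos: [0.4724, -0.3123, 0.07]
tcp_rot: [-3.14, 0.0, -0.0]
ft_force: [1.2, 11.0, 5.7]
width: 0.187
grip_force: 45.0
t: 24.38
tool_pos: [0.4724, -0.3153, 0.07]
tcp_rot: [-3.14, 0.0, -0.0]
ft_force: [0.9, 10.6, 4.9]
width: 0.187
grip_force: 45.0
t: 24.63
tool_pos: [0.4725, -0.3185, 0.0701]
tcp_rot: [-3.14, 0.0, -0.0]
ft_force: [1.3, 9.4, 4.6]
width: 0.185
grip_force: 45.0
```

```bash
python3 -m handwheel '0.01 0.16 0 0 0 0 0.1; 0 0 0 0 0 0 0.1; 0 0 0 0 0 0 0.1'; python3 -m handwheel '0.02 0.16 0 0 0 0 0.1; 0 0 0 0 0 0 0.1; 0 0 0 0 0 0 0.1'; python3 -m handwheel '0.01 0.06 0 0 0 0 0.1; 0 0 0 0 0 0 0.1; 0 0 0 0 0 0 0.1';python3 -m handwheel '0.01 0.06 0 0 0 0 0.1; 0 0 0 0 0 0 0.1; 0 0 0 0 0 0 0.1'
```

```text
t: 24.88
tool_pos: [0.4729, -0.3236, 0.0701]
tcp_rot: [-3.14, -0.0, -0.0]
ft_force: [2.6, 7.5, 2.4]
width: 0.19
grip_force: 45.0
t: 25.13
tool_pos: [0.4736, -0.3286, 0.0701]
tcp_rot: [-3.141, -0.0, -0.0]
ft_force: [1.2, 5.4, 2.4]
width: 0.19
grip_force: 45.0
t: 25.38
tool_pos: [0.4738, -0.3301, 0.0701]
tcp_rot: [-3.14, 0.0, -0.0]
ft_force: [1.3, 8.3, 3.6]
width: 0.185
grip_force: 45.0
t: 25.63
tool_pos: [0.4739, -0.3314, 0.07]
tcp_rot: [-3.14, 0.0, -0.0]
ft_force: [1.4, 11.2, 4.6]
width: 0.189
grip_force: 45.0
```

```bash
python3 -m handwheel '0 0 0 0 0 0 0.1; 0 0 0 0 0 0 0.1; 0 0 0 0 0 0 0.1; 0 0 0 0 0 0 0.1; 0 0 0 0 0 0 0.1' >/dev/null; python3 -m handwheel '0 0 0 0 0 0 0.1; 0 0 0 0 0 0 0.1; 0 0 0 0 0 0 0.1; 0 0 0 0 0 0 0.1; 0 0 0 0 0 0 0.1'; python3 - <<'E'
from h import *
from plant import *
f=grab_frame("scene")["frame"];g=pickle.load(open("scene5.pkl","rb"))["frame"]
cv2.imwrite("pics/c9.png",cv2.resize(f[200:300,90:240],(800,533),interpolation=cv2.INTER_CUBIC))
E
```

```text
t: 26.47
tool_pos: [0.474, -0.3314, 0.07]
tcp_rot: [-3.14, 0.0, -0.0]
ft_force: [0.6, 12.0, 5.3]
width: 0.185
grip_force: 45.0
```

View pics/c9.png

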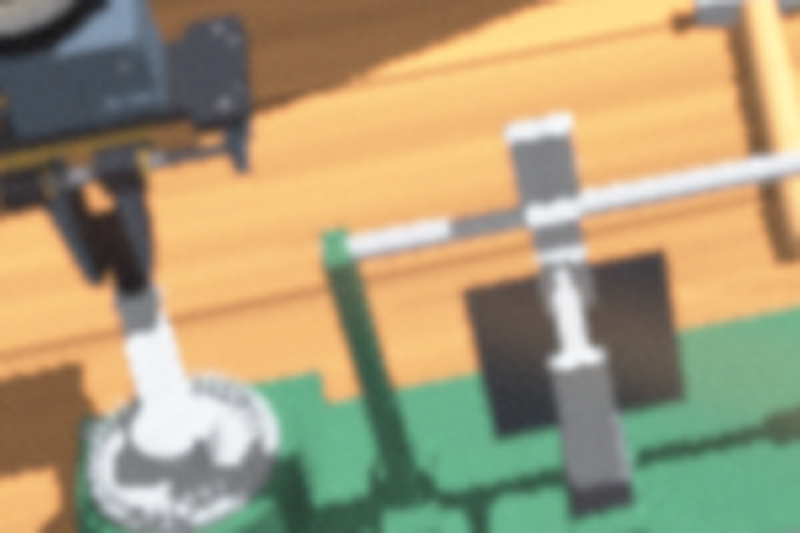

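The picture shows the hanger on its own at the pointer: its strap is in line with the pointer tip at (563,270). The fingers are holding the lever handle at (125,250).

```bash
python3 -c "
from plant import *
print(close_job())"
```

```text
the job is handed in; nothing more can be done
None
```

I handed the job in. The last picture shows the slate hanging free at the pointer, by my measurement about 1 to 2 mm from the mark. The gripper is holding the lever at the third click, about 0.6 rad going by the handle's position. The hand-in returned no verdict.

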